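# Clip the sleeve rack into the shaker cradle

## Task

Stand the loose steel sleeve over the bare middle post of the rack so that it sits all the way down; then slide the rack along its cradle until it is home against the end stop; then push the sprung clamp down until its jaws snap onto the rack's brass pin, and let go. The other sleeves must stay on their posts, and the rest of the bench must be left as it is.

Things in the scene. Friction and masses are not known exactly. Their poses are not given: they have to be found in the camera images.
- cradle: Fixed shaker cradle: aluminium floor 300 x 178 mm, 12 mm thick, blue side rails 154 mm apart (tops 28 mm above the table) and a blue end stop (face at x = 55 mm, top at 30 mm). Origin: on the table, under where the rack's origin belongs when home. x axis: the way the rack slides home (away from the robot); z up. The clamp stands beyond the stop.
- rack: Loose rack, about 0.75 kg: wooden block with black top, 110 (x) x 150 (y) x 30 mm high, on the cradle's floor (origin 12 mm above the table), 2 mm free beside each rail, 35 to 70 mm short of home. Origin: centre of underside; near face at x = -55 mm. Three steel posts at x = 0, y = -46, 0, 46 mm: 18 mm diameter, top 8 mm tapered, 40 mm high above the black top; the outer two carry sleeves.
- post_bare (a point): Foot of the bare middle post: point on its axis at the black top of the rack (42 mm above the table). The post rises 40 mm from here.
- post_left (a point): Foot of the rack's +y post, on its axis at the black top.
- post_right (a point): Foot of the rack's -y post, on its axis at the black top.
- pin (a point): Middle of the brass pin on the rack: 10 mm in diameter, lying along the rack's y, 42 mm ahead of the rack's origin and 74 mm above the table; 30 mm free length between two ears 5 mm thick (ear tops 82 mm above the table).
- sleeve: The loose steel sleeve, an open tube standing upright on the table: 30 mm outer diameter, 22 mm bore, 55 mm high, 130 g. Origin: centre of its lower end, z along the tube. Slips over a post with 2 mm to spare all round.
- sleeve_left: Same kind of sleeve, already on the rack's +y post (loose on it, bottom on the black top). Origin: centre of its lower end.
- sleeve_right: Same kind of sleeve, already on the rack's -y post. Origin: centre of its lower end.
- clamp_arm (a joint): Angle (rad) of the clamp's arm: 0 = fully down (clipped, at its stop), grows as the free end lifts, to 1.0. Starts at 0.5 to 0.8 and stays where it is left (stiff hinge, about 1 N at the roller). The jaws meet the pin at about 0.2 rad; from there it takes about 4 to 6 N on the roller until, at about 0.06 rad, they snap shut under the pin.
- clamp_hinge (a point): Point on the arm's hinge axis (along the cradle's y), 122 mm beyond the cradle's origin and 82 mm above the table.
- press_roller (a point): Centre of the red, freely turning roller on the free end of the clamp's arm, where to press down: 16 mm in diameter, 24 mm long along the cradle's y. It circles about clamp_hinge: at joint angle 0 it lies 80 mm nearer the robot and 26 mm higher than the hinge.
- throat (a point): Point between the clamp's jaws where the pin's centre belongs; moves with the arm. At joint angle 0 it is 80 mm nearer the robot than the hinge, 8 mm lower, 34 mm under the roller's centre. The jaws, 16 mm wide, flare open below it, reaching 24 mm further down; with the rack home it comes down on the pin.
- jaw_near (a joint): Spring angle (rad) of the jaw on the robot's side: 0 = shut, about 0.1 as the pin passes.
- jaw_far (a joint): Spring angle (rad) of the other jaw: 0 = shut, about 0.1 as the pin passes.
- amber: Bystander: small amber bottle with black cap, 42 mm in diameter, 88 mm high. Origin: centre of its underside.
- cork_dish: Bystander: round cork dish, 76 mm in diameter, 22 mm high. Origin: centre of its underside.
- beaker: Bystander: clear beaker, 60 mm in diameter, 75 mm high. Origin: centre of its underside.
- jar: Bystander: white jar, 52 mm in diameter, 60 mm high. Origin: centre of its underside.
- marker: Bystander: black marker pen lying flat, 125 x 12 x 12 mm. Origin: centre of its underside.
Things that resemble listed ones, but are neither listed nor needed, are in the scene too. There is more than one size of the rack; the one meant has the size given above.

How it is judged (in metres and radians):
On the way, in this order (a step that is already met when the one before it is completed fails the run):
1. the loose sleeve sits fully down on the bare middle post (horizontal distance between sleeve and post_bare below 0.004 m and distance between sleeve and post_bare below 0.005 m and angle between sleeve's own z axis and vertical below 0.06 rad and contact force between the fingers and sleeve below 0.2 N), for 0.2 s.
2. the rack is home against the end stop, the sleeve still on its post (x of rack in the frame of cradle above -0.004 m and angle between rack's own z axis and vertical below 0.04 rad and horizontal distance between sleeve and post_bare below 0.004 m and distance between sleeve and post_bare below 0.005 m and angle between sleeve's own z axis and vertical below 0.06 rad), for 0.2 s.
3. the clamp is down with its jaws shut round the pin (value of joint clamp_arm below 0.05 rad and distance between pin and throat below 0.007 m and value of joint each of jaw_near, jaw_far below 0.06 rad), for 0.2 s.
At the end, for the whole second after the job is handed in: Each sleeve's foot within 4 mm sideways (5 mm in all) of its post's foot, tilt < 0.06 rad; rack within 4 mm of home, tilt < 0.04 rad; clamp arm < 0.05 rad, pin within 7 mm of the throat, both jaws < 0.06 rad; rack and sleeve at rest (all of step 2 and all of step 3 and horizontal distance between sleeve_left and post_left below 0.004 m and distance between sleeve_left and post_left below 0.005 m and angle between each of sleeve_left, sleeve_right's own z axis and vertical below 0.06 rad and horizontal distance between sleeve_right and post_right below 0.004 m and distance between sleeve_right and post_right below 0.005 m and linear speed of each of rack, sleeve below 0.01 m/s); the robot touches nothing.
It fails at once if a bystander (bottle, cork dish, beaker, jar, marker) is moved by more than 30 mm (distance of any of amber, cork_dish, beaker, jar, marker from where it was at the start of the episode above 0.03 m).
It fails at once if a sleeve already on the rack is lifted off its post (distance between sleeve_left and post_left above 0.03 m or distance between sleeve_right and post_right above 0.03 m).
It also fails if it takes over 64 s, if anything falls off the work surface, if the arm or the gripper's body presses on something with over 40 N, if the wrist force passes 120 N, or if a joint passes its speed limit or range.

## Robot

A 7-joint arm with a two-finger parallel gripper is mounted at the origin on the work surface. World frame = base frame: x ahead of the robot, y to its left, z up, the work surface at z = 0. Lengths are in mm, angles in rad, forces in N, time in s.
With the tool pointing down it reaches from about 400 to 875 mm from the base axis. Payload 19.3 kg.
Tool frame: the origin (TCP) lies between the finger pads; the fingertips stand 22 mm ahead of it and the grasp point (between the pads) lies 3 mm ahead of it; z points along the fingers, y is the line along which they close (so a half turn about z gives the same grasp; the last joint's range is limited). The gripper opens to 85 mm and grips with 20 to 120 N. Pads are 22 mm wide; open, the fingers measure 114 mm over their backs; the gripper's body (76 mm by 85 mm) begins 54 mm behind the grasp point. The pads swing forward as they close: fully open they stand 13 mm farther back than shut.
Start: joints at [-1.178, 0.521, -0.036, 1.599, 0.021, 1.021, -0.113], TCP at [279.051, 559.237, 253.291] pointing down, gripper open.
Joint ranges: [-2.91, 2.91], [-0.3, 2.13], [-1.5, 1.42], [0.17, 2.43], [-1.26, 4.41], [0.16, 1.93], [-2.52, 2.52]. Speed limits (rad/s): [1.89, 1.89, 2.39, 2.39, 3.01, 3.01, 3.01].

## Interface

Orientations are given as a rotation vector (axis times angle).
In Python, from bench import bot gives the robot as it stands.
- The arm moves only by the shell command python3 -m creep 'ROWS' [OPENING] [FORCE]. ROWS is JSON, a list of rows, each a list of 2 entries, a list of its own where there are three numbers: the shift along the tool's x, y, z in mm, then the turn, a rotation vector about the tool's x, y, z in degrees. A call has 1 to 12 rows; each row is the pose to reach, as a shift and turn from the pose commanded when the call began, along the tool's axes at that moment; what a row does not reach only later rows make up. A row lasts 1/10 s, in which the tool goes at most 50 mm and 8.59 degrees, less where a joint would pass 70% of its speed; a pose out of reach is approached as far as the arm can. A call with a gripper value outside its range is refused whole. OPENING is the closure, from 0 (fully open) to 1 (shut), set as the call begins (- or left out, the last holds). The fingers move at their own pace and stop on an object; FORCE is the grip in N (left out, the last holds). Time passes only in rows, so rows that repeat a pose let the fingers close. It gives the time, the measured TCP pose, the force and the opening at its end, in the units of the state.
- bot.get_obs(): the state, without advancing time (a new reading comes with each control period).
- bot.snapshot(name): name is "side" or "top" or "wrist"; returns (picture, depth): 400x640x3 uint8, red, green, blue; 400x640 float32, mm along the optical axis (not along the pixel's ray), 0 where there is no reading.
- bot.camera_model(name): a dict with "K" (3x3 intrinsics, pixels), "distortion" ([k1, k2, p1, p2, k3] as OpenCV has them; the pictures are not rectified), "rvec" (rotation vector, rad) and "tvec" (3), from world to camera coordinates, as OpenCV has them; the wrist camera has in their place "T_tool_cam" (4x4, takes a point from camera to tool coordinates, whose origin is the TCP and whose axes are the flange's). Camera axes: x right, y down, z forward; pixel columns grow to the right and rows downward; lengths in mm; the calibration is good to about 2 mm. A picture is of the moment at which its call begins: read the wrist's pose just before it. camera_model takes no time and is no camera call.
- bot.close_job(): hands the job in, once; it reports no verdict.
The state is a dict: "clock": time; "joints": joint angles; "joint_vel": joint speeds; "joint_torque": joint torques, N m; "eef_pos": TCP position; "eef_rot": TCP orientation; "force": force on the tool from outside, world axes, zero at the start; "torque": the same for the moment, N m; "finger_gap": opening from 0.0 (shut) to 1.0 (fully open).
Only numpy, scipy, OpenCV 4.12 (cv2) and the standard library are available. Lean on these libraries where they do the work, as an engineer would, in place of code of your own. Each camera call takes 0.05 s, during which the arm holds its last target. There are 200 camera calls.

## Working session

There is one attempt and no reset: what is moved stays moved. The work goes in short steps, Python scripts to look and compute and a shell command to move; the robot and the scene stay as the last step left them, time stands still between calls to the robot, and variables do not carry over. Pictures are saved under pics/ and viewed, on a budget of 10 in all, crops included, one or two more only if the job needs it, and the job is handed in when it is done.

```bash
mkdir -p pics; ls; cat > h.py <<'E'
import numpy as np, cv2, json
from scipy.spatial.transform import Rotation as R
from bench import bot
def cam(n):
    m=bot.camera_model(n);K=np.array(m["K"],float);d=np.array(m["distortion"],float)
    if n=="wrist":
        o=bot.get_obs();T=np.eye(4);T[:3,:3]=R.from_rotvec(o["eef_rot"]).as_matrix();T[:3,3]=o["eef_pos"]
        T=T@np.array(m["T_tool_cam"])
    else:
        Rm=cv2.Rodrigues(np.array(m["rvec"],float))[0];T=np.eye(4);T[:3,:3]=Rm.T;T[:3,3]=-Rm.T@np.array(m["tvec"],float).ravel()
    return K,d,T
def ray(c,uv):
    K,d,T=c
    p=cv2.undistortPoints(np.array(uv,float).reshape(-1,1,2),K,d).reshape(-1,2)
    v=np.c_[p,np.ones(len(p))]@T[:3,:3].T
    return T[:3,3],v
def onz(c,uv,z):
    o,v=ray(c,uv); return o+v*((z-o[2])/v[:,2])[:,None]
def cloud(c,depth):
    h,w=depth.shape;u,v=np.meshgrid(np.arange(w),np.arange(h))
    o,r=ray(c,np.c_[u.ravel(),v.ravel()]); return (o+r*depth.reshape(-1,1)).reshape(h,w,3)
def shot(n):
    c=cam(n);p,d=bot.snapshot(n);return c,p,d
def tool(dp):
    "world shift -> tool axes"
    return R.from_rotvec(bot.get_obs()["eef_rot"]).as_matrix().T@np.array(dp,float)
E
python3 - <<'E'
from h import *
for n in("side","top"):
    c,p,d=shot(n);cv2.imwrite(f"pics/{n}0.png",p[:,:,::-1]);np.savez(f"{n}0.npz",p=p,d=d)
    print(n,c[2].round(2).tolist(),c[0].round(0).tolist())
o=bot.get_obs();print(o);print(R.from_rotvec(o["eef_rot"]).as_matrix().round(3))
E
```

```text
pics
side [[0.9, -0.25, 0.36, 181.48], [-0.44, -0.49, 0.75, -808.68], [-0.01, -0.83, -0.55, 655.61], [0.0, 0.0, 0.0, 1.0]] [[401.0, 0.0, 326.0], [0.0, 401.0, 193.0], [0.0, 0.0, 1.0]]
top [[-0.07, -0.97, 0.22, 344.96], [-1.0, 0.07, -0.02, -66.77], [0.0, -0.22, -0.98, 1052.68], [0.0, 0.0, 0.0, 1.0]] [[408.0, 0.0, 317.0], [0.0, 408.0, 200.0], [0.0, 0.0, 1.0]]
{'clock': 0.1, 'joints': array([-1.17818563,  0.52194828, -0.03632065,  1.59993047,  0.02117237,
        1.02106185, -0.11279687]), 'joint_vel': array([-0.00132187, -0.00086054, -0.00039121, -0.00222741,  0.00096654,
       -0.00037167,  0.00090575]), 'joint_torque': array([ 2.99473417e-03, -9.28486848e+01,  1.98419921e+00, -3.70523286e+01,
        1.82328501e-02,  5.52233614e-03, -7.48539424e-05]), 'eef_pos': array([278.94877915, 559.0062873 , 252.79450314]), 'eef_rot': array([-7.20513545e-01, -3.05767080e+00,  1.48891422e-03]), 'force': array([-0.41646866, -0.54526253,  0.54431931]), 'torque': array([-0.00752283, -0.01150143, -0.00693446]), 'finger_gap': 0.9990328357294395}
[[-0.895  0.446 -0.   ]
 [ 0.446  0.895 -0.001]
 [-0.    -0.001 -1.   ]]
```

View pics/top0.png

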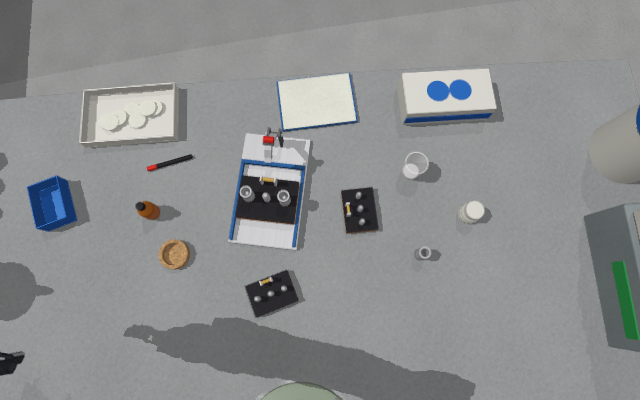

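View pics/side0.png

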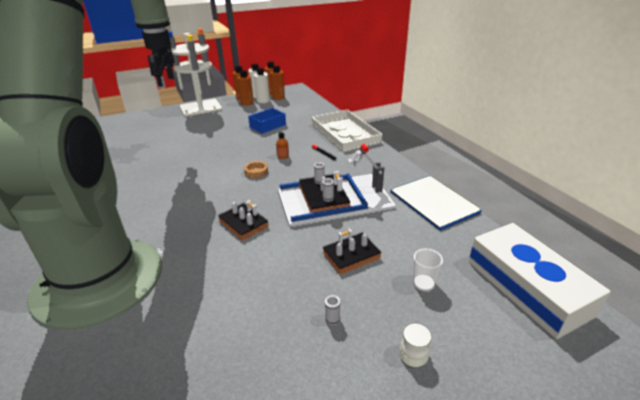

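Top view: target rack in the cradle at about (268,198), with sleeved posts (246,194) and (284,198). Loose sleeve at (424,253), clamp roller at (268,140). Side view agrees. Next, coarse positions.

```bash
python3 - <<'E'
from h import *
f=np.load("top0.npz");p,d=f["p"],f["d"];c=cam("top");P=cloud(c,d)
def comp(name,u0,u1,v0,v1,zlo,zhi):
    S=P[v0:v1,u0:u1];m=((S[...,2]>zlo)&(S[...,2]<zhi)).astype(np.uint8)
    n,l,s,ce=cv2.connectedComponentsWithStats(m)
    for i in range(1,n):
        if s[i,4]>3: print(name,s[i,4],(ce[i]+[u0,v0]).round(1),S[l==i].mean(0).round(1),"mid",((S[l==i].min(0)+S[l==i].max(0))/2).round(1))
comp("sleeve",405,445,235,275,35,75)
comp("racktop>86",225,320,165,230,86,120)
comp("post 60-86",225,320,165,230,60,86)
comp("clamp",240,310,125,165,50,200)
hsv=cv2.cvtColor(p,cv2.COLOR_RGB2HSV)
b=cv2.inRange(hsv,(100,130,50),(120,255,255));b[:, :222]=0;b[:,320:]=0;b[:130]=0;b[255:]=0
n,l,s,ce=cv2.connectedComponentsWithStats(b)
for i in range(1,n):
    if s[i,4]>10:
        q=np.argwhere(l==i)[:,::-1].astype(np.float32);w=onz(c,q,28)[:,:2].astype(np.float32)
        print("blue",s[i],cv2.minAreaRect(w))
r=cv2.inRange(hsv,(0,150,80),(8,255,255))|cv2.inRange(hsv,(172,150,80),(180,255,255));r[:, :240]=0;r[:,310:]=0;r[165:]=0
q=np.argwhere(r>0)[:,::-1];print("red",len(q),q.mean(0),P[r>0].mean(0))
g=cv2.inRange(hsv,(12,120,80),(32,255,255));g[:, :240]=0;g[:,310:]=0;g[:165]=0;g[215:]=0
q=np.argwhere(g>0)[:,::-1];print("brass",len(q),q.mean(0),onz(c,q,76).mean(0))
for n,u,v in(("amber",148,210),("dish",174,254),("beaker",415,165),("jar",472,212)):print(n,P[v-3:v+4,u-3:u+4].reshape(-1,3).mean(0).round(0))
E
```

```text
sleeve 99 [423.3 252.1] [ 420.7 -334.2   50.6] mid [ 420.8 -334.9   48.4]
racktop>86 78 [245.5 192. ] [592.7  89.4  95.3] mid [592.9  89.1  93.7]
racktop>86 74 [283.  196.1] [576.1  -0.8  95.1] mid [576.8  -0.9  93.8]
post 60-86 84 [268.1 179.7] [624.7  35.2  77.5] mid [624.9  36.8  73.4]
post 60-86 47 [245.6 192. ] [597.2  92.   77.8] mid [596.5  92.2  74.9]
post 60-86 35 [249.5 197.3] [583.8  83.3  74.1] mid [587.7  86.6  72.6]
post 60-86 47 [265.5 196.6] [582.5  43.6  75.6] mid [583.3  44.2  72.3]
post 60-86 49 [283.2 196.3] [ 5.795e+02 -1.000e-01  7.810e+01] mid [5.788e+02 4.000e-01 7.470e+01]
post 60-86 25 [285.2 202.4] [565.   -3.9  73.8] mid [568.1  -1.9  73.5]
clamp 368 [270.2 143. ] [702.7  20.8 125.2] mid [706.   16.  108.5]
blue [229 159  76  88 667] ((580.6492919921875, 45.15299987792969), (168.7717742919922, 213.19384765625), 79.28153991699219)
red 70 [267.92857143 139.21428571] [698.44654265  22.56043979 160.67130765]
brass 37 [267.13513514 179.48648649] [625.82548063  37.66560521  76.        ]
amber [573. 341.  62.]
dish [465. 294.   6.]
beaker [ 657. -352.   10.]
jar [ 510. -467.   61.]
```

```bash
cat >> h.py <<'E'
def plan(wps):
    "wps: world xyz + tool-y heading deg; prints rows in tool axes from the present measured pose"
    o=bot.get_obs();Rm=R.from_rotvec(o["eef_rot"]).as_matrix()
    h0=np.degrees(np.arctan2(Rm[1,1],Rm[0,1]))
    for x,y,z,h in wps: print([(Rm.T@(np.array([x,y,z])-o["eef_pos"])).round(1).tolist(),[0,0,round(h0-h,1)]])
E
python3 - <<'E'
from h import *
m=bot.camera_model("wrist");print(np.array(m["T_tool_cam"]).round(3),np.array(m["K"]).round(0).tolist())
az=np.radians([52,40,28,16,10]);r=[600,580,560,550,545]
plan([(ri*np.cos(a),ri*np.sin(a),262,h) for ri,a,h in zip(r,az,[49,34,19,4,-10.6])])
E
```

```text
[[   0.      -0.965   -0.262   66.229]
 [   1.       0.      -0.       0.436]
 [   0.      -0.262    0.965 -120.451]
 [   0.       0.       0.       1.   ]] [[317.0, 0.0, 325.0], [0.0, 317.0, 202.0], [0.0, 0.0, 1.0]]
[[-119.4, -36.8, -9.2], [0, 0, np.float64(14.5)]]
[[-231.1, -92.8, -9.1], [0, 0, np.float64(29.5)]]
[[-325.0, -168.7, -9.0], [0, 0, np.float64(44.5)]]
[[-405.4, -253.0, -8.9], [0, 0, np.float64(59.5)]]
[[-438.0, -300.4, -8.9], [0, 0, np.float64(74.1)]]
```

```bash
python3 -m creep '[[[-45,-12,-5],[0,0,7]],[[-90,-27,-9],[0,0,14]],[[-133,-43,-9],[0,0,21]],[[-176,-65,-9],[0,0,28]],[[-218,-87,-9],[0,0,35]],[[-258,-113,-9],[0,0,42]],[[-298,-141,-9],[0,0,49]],[[-338,-169,-9],[0,0,56]],[[-376,-199,-9],[0,0,63]],[[-414,-227,-9],[0,0,70]],[[-440,-250,-9],[0,0,74]],[[-455,-270,-9],[0,0,74]]]' 
python3 - <<'E'
from h import *
plan([(584,44,260,-10.6)])
c,p,d=shot("wrist");cv2.imwrite("pics/w1.png",p[:,:,::-1]);np.savez("w1.npz",p=p,d=d,T=c[2])
E
```

```text
clock: 1.3
eef_pos: [566.4, 111.8, 262.0]
eef_rot: [2.42, 2.002, -0.001]
force: [-0.0, 0.9, -0.4]
finger_gap: 1.004
[[-63.3, 30.0, 2.1], [0, 0, np.float64(-0.2)]]
```

View pics/w1.png

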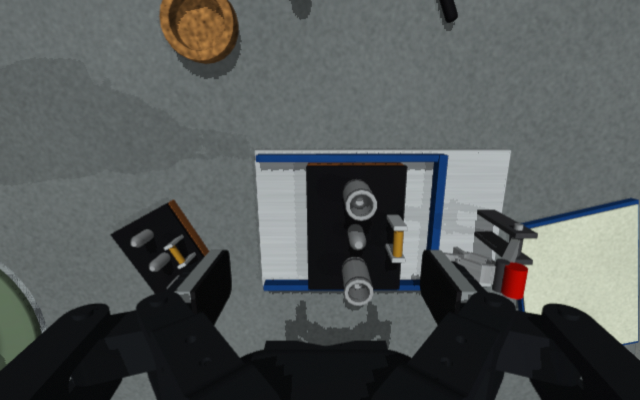

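The wrist view shows the rack clearly: sleeve tops at (360,203) and (358,290), bare post at (357,238), pin at (398,243), roller at (515,280).

```bash
cat > m.py <<'E'
from h import *
def rackmeas(c,p,d,guess):
    P=cloud(c,d);Z=P[...,2]
    near=np.hypot(P[...,0]-guess[0],P[...,1]-guess[1])<75
    m=(near&(Z>90)&(Z<102)).astype(np.uint8)
    n,l,s,ce=cv2.connectedComponentsWithStats(m)
    for i in range(1,n):
        if s[i,4]>30:
            q=np.argwhere(l==i)[:,::-1].astype(np.float32);w=onz(c,q,97)[:,:2].astype(np.float32)
            print("ring",s[i,4],np.r_[cv2.minEnclosingCircle(w)[0],cv2.minEnclosingCircle(w)[1]].round(1),"ell",np.round(cv2.fitEllipse(cv2.convexHull(w))[:2],1).tolist(),"z",Z[l==i].mean().round(1))
    m=((np.hypot(P[...,0]-guess[0],P[...,1]-guess[1])<16)&(Z>80)&(Z<86)).astype(np.uint8)
    q=np.argwhere(m>0)[:,::-1].astype(np.float32)
    if len(q): w=onz(c,q,82)[:,:2].astype(np.float32);print("posttop",len(q),w.mean(0),cv2.minEnclosingCircle(w),"z",Z[m>0].max())
    hsv=cv2.cvtColor(p,cv2.COLOR_RGB2HSV)
    g=(cv2.inRange(hsv,(14,120,120),(30,255,255))>0)&near&(Z>60)
    q=np.argwhere(g)[:,::-1];print("pin",len(q),cv2.minAreaRect(onz(c,q,77)[:,:2].astype(np.float32)))
    bl=((hsv[...,2]<60)&near&(abs(Z-42)<6)).astype(np.uint8)
    q=np.argwhere(bl>0)[:,::-1].astype(np.float32);w=onz(c,q,42)[:,:2].astype(np.float32);print("black",len(q),cv2.minAreaRect(w))
    r=((cv2.inRange(hsv,(0,150,60),(8,255,255))>0)|(cv2.inRange(hsv,(172,150,60),(180,255,255))>0))&(Z>90)
    if r.sum(): print("red",r.sum(),P[r].mean(0).round(1),P[r].min(0).round(1),P[r].max(0).round(1))
    return P
E
python3 - <<'E'
from m import *
f=np.load("w1.npz");k=cam("wrist");c=(k[0],k[1],f["T"]);P=rackmeas(c,f["p"],f["d"],(584,44))
hsv=cv2.cvtColor(f["p"],cv2.COLOR_RGB2HSV)
b=cv2.inRange(hsv,(105,150,60),(120,255,255));b[:140]=0;b[:, :250]=0;b[300:]=0;b[:,448:]=0
q=np.argwhere(b>0)[:,::-1].astype(np.float32);w=onz(c,q,28)[:,:2].astype(np.float32);print("rails",cv2.minAreaRect(w))
e=np.radians(-10.6);w2=w@np.array([[np.cos(e),-np.sin(e)],[np.sin(e),np.cos(e)]]);print(w2.min(0),w2.max(0))
E
```

```text
ring 440 [596.4  92.7  15.5] ell [[596.5, 92.9], [29.3, 30.6]] z 95.7
ring 425 [579.9   3.9  16.3] ell [[579.8, 3.8], [29.7, 32.5]] z 95.3
posttop 67 [588.07794  47.36889] ((588.0194702148438, 47.58297348022461), 5.028183937072754) z 83.42010946014449
pin 186 ((629.0995483398438, 37.45359802246094), (27.85355567932129, 7.697354316711426), 79.14376068115234)
black 7712 ((587.7991333007812, 45.45954895019531), (144.28857421875, 108.4513168334961), 79.19735717773438)
red 741 [700.4  27.8 159.9] [578.9  12.3 148.5] [711.6 177.3 382.4]
rails ((583.976318359375, 47.98518371582031), (169.8616485595703, 213.6373748779297), 79.20374298095703)
[458.63391544  69.40833521] [672.07458613 239.50289911]
```

```bash
python3 -m creep '[[[-31,17,0],[0,0,0]],[[-62,34,0],[0,0,0.2]],[[-62,34,0],[0,0,0.2]],[[-62,34,0],[0,0,0.2]]]' 
python3 - <<'E'
from m import *
c,p,d=shot("wrist");np.savez("w2.npz",p=p,d=d,T=c[2]);rackmeas(c,p,d,(588,47.6))
o=bot.get_obs();print(o["eef_pos"],o["joint_vel"].round(3))
plan([(426,-330,262,-10.8)])
E
```

```text
clock: 1.75
eef_pos: [587.6, 46.9, 262.0]
eef_rot: [-2.42, -2.003, 0.001]
force: [0.4, 0.8, -0.0]
finger_gap: 1.002
ring 440 [597.  92.  15.] ell [[596.9, 92.0], [29.1, 29.5]] z 96.2
ring 425 [580.    2.9  15.6] ell [[579.9, 2.9], [29.3, 30.9]] z 95.6
posttop 82 [588.41956   46.931343] ((588.6415405273438, 46.75099563598633), 5.252925395965576) z 82.9761405578106
pin 218 ((517.0686645507812, 54.97166442871094), (27.427879333496094, 233.7967987060547), 81.0138168334961)
black 9444 ((588.1423950195312, 47.363609313964844), (146.01414489746094, 108.30313873291016), 79.27435302734375)
red 794 [700.4  26.9 160.8] [600.1   4.1  93.1] [742.9 112.3 382.5]
[587.50515659  47.90794894 262.00283616] [-0.019 -0.003 -0.007 -0.001  0.001  0.    -0.   ]
[[-401.3, -88.5, 0.0], [0, 0, np.float64(0.1)]]
```

```bash
python3 -m creep '[[[-40,-9,0],[0,0,0]],[[-80,-18,0],[0,0,0]],[[-120,-27,0],[0,0,0]],[[-160,-36,0],[0,0,0]],[[-200,-45,0],[0,0,0]],[[-240,-53,0],[0,0,0]],[[-280,-62,0],[0,0,0]],[[-320,-71,0],[0,0,0]],[[-360,-80,0],[0,0,0]],[[-400,-88.5,0],[0,0,0]],[[-400,-88.5,0],[0,0,0]],[[-400,-88.5,0],[0,0,0]]]' 
cat > s.py <<'E'
from m import *
c,p,d=shot("wrist");P=cloud(c,d);Z=P[...,2]
o=bot.get_obs();e=o["eef_pos"]
m=((Z>45)&(Z<62)&(np.hypot(P[...,0]-423,P[...,1]+332)<30)).astype(np.uint8)
q=np.argwhere(m>0)[:,::-1].astype(np.float32);w=onz(c,q,55)[:,:2].astype(np.float32)
print(len(q),cv2.minEnclosingCircle(w),cv2.fitEllipse(cv2.convexHull(w)),Z[m>0].mean(),e,o["joint_vel"].round(3))
x,y=cv2.fitEllipse(cv2.convexHull(w))[0];print(tool([x-e[0],y-e[1],0]))
E
python3 s.py
```

```text
clock: 3.0
eef_pos: [426.5, -328.9, 262.2]
eef_rot: [-2.419, -2.004, -0.0]
force: [0.1, 0.7, -0.1]
finger_gap: 1.001
352 ((423.1273193359375, -333.1597595214844), 15.377008438110352) ((422.78607177734375, -333.1455078125), (29.23172950744629, 30.517894744873047), 172.00967407226562) 53.37601507895149 [ 427.01075983 -328.07249067  262.13887751] [-0.018 -0.002 -0.004  0.002 -0.001  0.    -0.001]
[-5.76600683e+00 -3.21506532e+00 -3.49313095e-03]
```

```bash
python3 -m creep '[[[-5.5,-3,40],[0,0,0]],[[-5.5,-3,80],[0,0,0]],[[-5.5,-3,120],[0,0,0]],[[-5.5,-3,150],[0,0,0]],[[-5.5,-3,175],[0,0,0]],[[-5.5,-3,192],[0,0,0]],[[-5.5,-3,202],[0,0,0]],[[-5.5,-3,202],[0,0,0]],[[-5.5,-3,202],[0,0,0]]]' 
python3 -m creep '[[[0,0,0],[0,0,0]],[[0,0,0],[0,0,0]],[[0,0,0],[0,0,0]],[[0,0,0],[0,0,0]],[[0,0,0],[0,0,0]],[[0,0,0],[0,0,0]],[[0,0,0],[0,0,0]],[[0,0,0],[0,0,0]]]' 0.8 30
python3 - <<'E'
from m import *
c,p,d=shot("wrist");cv2.imwrite("pics/w3.png",p[:,:,::-1])
E
```

```text
clock: 3.95
eef_pos: [423.0, -333.7, 60.9]
eef_rot: [2.418, 2.005, 0.001]
force: [-0.3, 0.1, 0.6]
finger_gap: 1.003
clock: 4.75
eef_pos: [422.5, -334.2, 60.7]
eef_rot: [2.419, 2.004, 0.0]
force: [-1.5, 0.8, 8.8]
finger_gap: 0.332
```

View pics/w3.png

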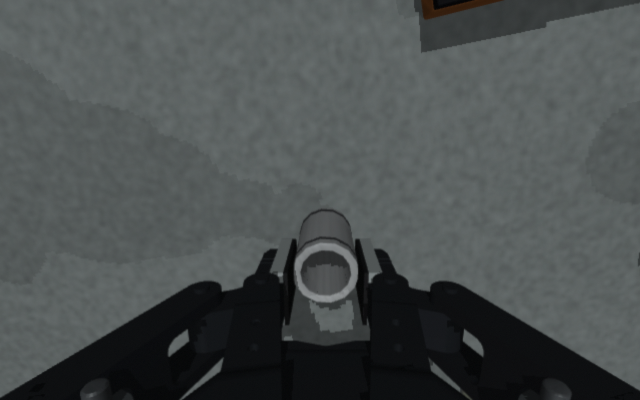

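The sleeve is held upright between the pads, ring centred at (326,271). I'll measure its offset from the TCP, lift and carry.

```bash
cat > r.py <<'E'
import sys
from m import *
c,p,d=shot("wrist");o=bot.get_obs();e=o["eef_pos"];zt=float(sys.argv[1])
P=cloud(c,d);Z=P[...,2];box=np.zeros(Z.shape,bool);box[225:310,285:370]=True
m=(box&(abs(Z-zt)<6)&(p.min(2)>95)).astype(np.uint8)
n,l,s,ce=cv2.connectedComponentsWithStats(m);i=1+s[1:,4].argmax()
q=np.argwhere(l==i)[:,::-1].astype(np.float32);w=onz(c,q,zt)[:,:2].astype(np.float32)
E=cv2.fitEllipse(cv2.convexHull(w));C=cv2.minEnclosingCircle(w);print(len(q),s[i],Z[l==i].mean(),E,C,e)
print("off tool",tool([E[0][0]-e[0],E[0][1]-e[1],0]),tool([C[0][0]-e[0],C[0][1]-e[1],0]))
E
python3 r.py 55
python3 -m creep '[[[0,0,-10],[0,0,0]],[[0,0,-40],[0,0,0]],[[0,0,-80],[0,0,0]],[[0,0,-110],[0,0,0]],[[0,0,-110],[0,0,0]],[[0,0,-110],[0,0,0]]]'
python3 r.py 165; python3 -c "
from h import *
plan([(588.4,47.4,171,-10.8)])"
```

```text
1193 [ 295  242   63   60 1193] 54.70020715629297 ((422.667236328125, -333.9986572265625), (27.967506408691406, 28.99586296081543), 176.0745849609375) ((422.594482421875, -333.9942321777344), 14.523921966552734) [ 422.5431742  -334.23071077   60.768988  ]
off tool [2.51095560e-01 7.86846767e-02 2.69325967e-05] [ 2.41896601e-01  6.37914780e-03 -1.27197765e-05]
clock: 5.45
eef_pos: [422.6, -333.9, 170.9]
eef_rot: [2.418, 2.004, 0.001]
force: [-0.2, -0.8, -1.0]
finger_gap: 0.328
1195 [ 295  242   63   60 1195] 164.75812030375977 ((422.8053283691406, -333.8424072265625), (27.893110275268555, 29.0793514251709), 178.7474365234375) ((422.729248046875, -333.8119201660156), 14.5748929977417) [ 422.24915834 -333.72638338  170.04228638]
off tool [-1.06878882e-02  5.68042586e-01 -1.65338873e-04] [ 5.13552315e-03  4.87623091e-01 -1.37513881e-04]
[[405.4, 92.5, -0.9], [0, 0, np.float64(0.1)]]
```

```bash
python3 -m creep '[[[40,9,0],[0,0,0]],[[80,18,0],[0,0,0]],[[120,27,0],[0,0,0]],[[160,36,0],[0,0,0]],[[200,45,0],[0,0,0]],[[240,55,0],[0,0,0]],[[280,64,0],[0,0,0]],[[320,73,0],[0,0,0]],[[360,82,0],[0,0,0]],[[390,89,0],[0,0,0]],[[405,92.5,0],[0,0,0]],[[405,92.5,0],[0,0,0]]]'
python3 -m creep '[[[0,0,0],[0,0,0]],[[0,0,0],[0,0,0]],[[0,0,0],[0,0,0]],[[0,0,0],[0,0,0]]]'
python3 - <<'E'
from m import *
es=[]
for k in range(3):
    c,p,d=shot("wrist");es.append(bot.get_obs()["eef_pos"])
print(np.round(es,1));cv2.imwrite("pics/w4.png",p[:,:,::-1])
e=np.mean(es,0);print(tool(np.array([588.4,47.4,0])-[e[0],e[1],0]))
c,p,d=shot("top");cv2.imwrite("pics/t4.png",cv2.resize(p[130:230,220:330,::-1],None,fx=5,fy=5))
c,p,d=shot("side");cv2.imwrite("pics/s4.png",cv2.resize(p[130:230,270:400,::-1],None,fx=5,fy=5))
E
python3 r.py 165
```

```text
clock: 6.7
eef_pos: [588.5, 48.4, 169.0]
eef_rot: [-2.416, -2.007, 0.002]
force: [0.1, -1.7, -1.4]
finger_gap: 0.33
clock: 7.1
eef_pos: [588.5, 45.8, 170.4]
eef_rot: [2.42, 2.003, -0.0]
force: [0.7, -0.0, -2.0]
finger_gap: 0.327
[[588.6  46.  170.4]
 [588.6  46.2 170.4]
 [588.6  46.4 170.4]]
[ 1.13467892e+00 -4.03945961e-01  4.53403625e-05]
1375 [ 294  240   64   62 1375] 164.07043974265295 ((588.7321166992188, 47.224220275878906), (28.080541610717773, 29.50131607055664), 176.56239318847656) ((588.59619140625, 47.36428451538086), 14.902867317199707) [588.62605191  46.60742277 170.3433216 ]
off tool [ 6.25761847e-01 -1.05359736e-02  2.90516402e-05] [ 7.38093304e-01 -1.70145874e-01  2.53537030e-05]
```

View pics/s4.png

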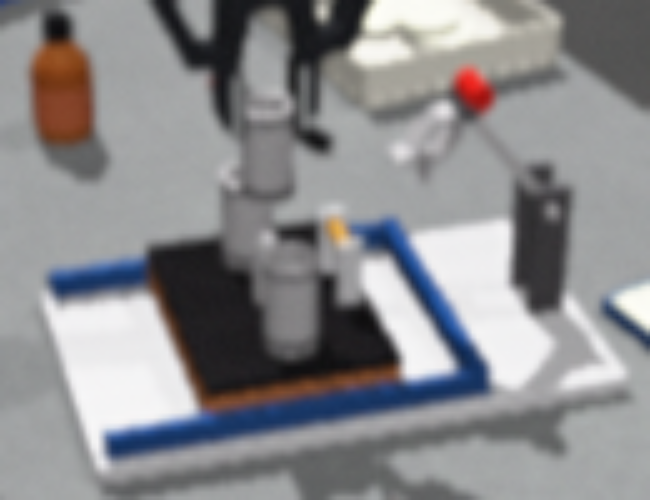

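Side view: held sleeve above the bare post, the other two seated, clamp raised. I'll descend to just above the post, settle and check.

```bash
python3 -m creep '[[[0.2,-0.2,10],[0,0,0]],[[0.2,-0.2,20],[0,0,0]],[[0.2,-0.2,20],[0,0,0]],[[0.2,-0.2,20],[0,0,0]],[[0.2,-0.2,20],[0,0,0]],[[0.2,-0.2,20],[0,0,0]],[[0.2,-0.2,20],[0,0,0]],[[0.2,-0.2,20],[0,0,0]]]'
python3 - <<'E'
from m import *
es=[]
for k in range(6):
    bot.snapshot("wrist");o=bot.get_obs();es.append(o["eef_pos"])
print(np.round(es,1));e=np.mean(es,0);print(tool(np.array([588.4,47.4,0])-[e[0],e[1],0]),o["force"])
E
```

```text
clock: 8.2
eef_pos: [588.5, 46.9, 150.5]
eef_rot: [2.419, 2.004, 0.0]
force: [-0.1, 0.5, -1.7]
finger_gap: 0.33
[[588.5  46.9 150.4]
 [588.5  46.9 150.4]
 [588.5  46.9 150.4]
 [588.5  46.9 150.4]
 [588.5  46.9 150.3]
 [588.5  46.9 150.3]]
[ 4.80737176e-01 -1.81932616e-01 -9.88145237e-06] [-0.83135668  0.91652642 -1.39590356]
```

```bash
python3 -m creep '[[[0.3,-0.2,4],[0,0,0]],[[0.3,-0.2,8],[0,0,0]],[[0.3,-0.2,12],[0,0,0]],[[0.3,-0.2,16],[0,0,0]],[[0.3,-0.2,20],[0,0,0]],[[0.3,-0.2,24],[0,0,0]],[[0.3,-0.2,24],[0,0,0]]]'
python3 -m creep '[[[0,0,5],[0,0,0]],[[0,0,10],[0,0,0]],[[0,0,15],[0,0,0]],[[0,0,19],[0,0,0]],[[0,0,22],[0,0,0]],[[0,0,22],[0,0,0]],[[0,0,22],[0,0,0]]]'
```

```text
clock: 9.2
eef_pos: [588.1, 47.2, 125.7]
eef_rot: [-2.419, -2.004, 0.001]
force: [0.5, -0.3, -2.4]
finger_gap: 0.332
clock: 9.9
eef_pos: [588.4, 47.2, 104.3]
eef_rot: [2.419, 2.004, -0.0]
force: [0.6, 0.0, -1.5]
finger_gap: 0.329
```

```bash
python3 -m creep '[[[0,0,1],[0,0,0]],[[0,0,1.5],[0,0,0]],[[0,0,1.5],[0,0,0]],[[0,0,1.5],[0,0,0]]]'
python3 -m creep '[[[0,0,0],[0,0,0]],[[0,0,0],[0,0,0]],[[0,0,0],[0,0,0]],[[0,0,0],[0,0,0]],[[0,0,0],[0,0,0]]]' 0.57
python3 - <<'E'
from h import *
c,p,d=shot("wrist");cv2.imwrite("pics/w5.png",p[:,:,::-1])
E
```

```text
clock: 10.3
eef_pos: [588.4, 47.2, 102.9]
eef_rot: [2.419, 2.004, 0.0]
force: [-0.5, -0.5, -0.6]
finger_gap: 0.332
clock: 10.8
eef_pos: [588.3, 47.2, 102.8]
eef_rot: [2.419, 2.004, -0.0]
force: [-0.7, -0.6, 0.7]
finger_gap: 0.428
```

View pics/w5.png

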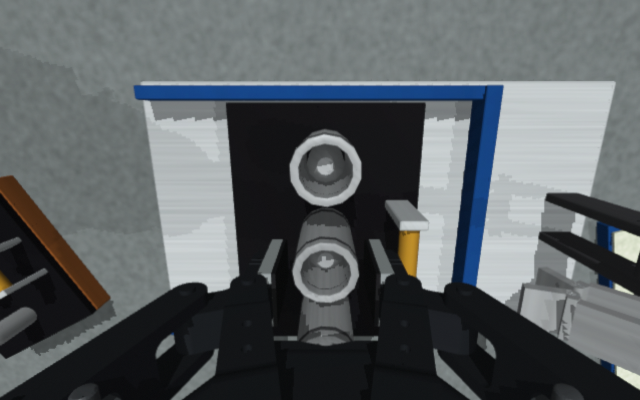

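Sleeve is on the post, ring at (326,272) with the post tip visible inside. I'll lift clear, turn a quarter and check seating.

```bash
python3 -m creep '[[[0,0,-5],[0,0,0]],[[0,0,-15],[0,0,0]],[[0,0,-45],[0,0,0]],[[0,0,-85],[0,0,0]],[[0,0,-125],[0,0,0]],[[0,0,-160],[0,0,0]],[[0,0,-160],[0,0,0]],[[0,0,-160],[0,0,0]]]'
python3 - <<'E'
from m import *
c,p,d=shot("wrist");rackmeas(c,p,d,(588.4,47.4))
print(bot.get_obs()["joints"].round(2))
plan([(520,60.3,262,79.2)])
E
```

```text
clock: 11.65
eef_pos: [588.5, 47.3, 264.1]
eef_rot: [2.419, 2.004, 0.003]
force: [0.5, -0.1, -0.7]
finger_gap: 0.431
ring 436 [596.9  92.1  14.9] ell [[596.9, 92.0], [29.2, 29.4]] z 96.2
ring 425 [588.6  48.   15.2] ell [[588.5, 48.0], [29.5, 30.1]] z 95.8
ring 425 [579.8   2.9  15.6] ell [[580.0, 2.9], [29.6, 30.8]] z 95.6
posttop 144 [588.5109    47.013313] ((588.9425659179688, 49.397605895996094), 13.951541900634766) z 85.98516128202397
pin 224 ((517.911376953125, 55.077484130859375), (27.643217086791992, 233.02133178710938), 81.07164001464844)
black 8562 ((588.2970581054688, 47.2582893371582), (145.84263610839844, 108.46461486816406), 79.29773712158203)
red 780 [700.2  27.  161.1] [600.6   4.5  93.2] [742.5 112.6 384.6]
[-0.51  0.5   0.47  1.7  -0.26  1.   -0.13]
[[0.1, -69.3, 1.0], [0, 0, np.float64(-89.9)]]
```

```bash
python3 -m creep '[[[0,-9,0],[0,0,-8.2]],[[0,-18,0],[0,0,-16.4]],[[0,-27,0],[0,0,-24.5]],[[0,-36,0],[0,0,-32.7]],[[0,-45,0],[0,0,-40.9]],[[0,-54,0],[0,0,-49]],[[0,-63,0],[0,0,-57]],[[0,-72,0],[0,0,-65.4]],[[0,-81,0],[0,0,-73.6]],[[0,-95,0],[0,0,-82]],[[0,-95,0],[0,0,-90]],[[0,-95,0],[0,0,-90]]]' 1 30
python3 -m creep '[[[0,0,0],[0,0,0]],[[0,0,0],[0,0,0]],[[0,0,0],[0,0,0]]]'
python3 - <<'E'
from m import *
print(bot.get_obs()["joints"].round(2))
# target: on rack axis, 91 behind post
plan([(588.4-91*np.cos(np.radians(10.7)),47.4+91*np.sin(np.radians(10.7)),53,79.3)])
E
```

```text
clock: 12.9
eef_pos: [494.4, 64.7, 262.2]
eef_rot: [-0.289, -3.127, 0.001]
force: [-0.7, -0.7, -0.8]
finger_gap: 0.001
clock: 13.2
eef_pos: [495.0, 64.9, 262.6]
eef_rot: [-0.297, -3.127, 0.0]
force: [-0.2, -0.2, -0.5]
finger_gap: -0.001
[-0.33  0.31  0.11  1.92 -0.04  0.91  1.17]
[[-4.1, 0.3, 209.6], [0, 0, np.float64(-0.1)]]
```

```bash
python3 -m creep '[[[0,0,40],[0,0,0]],[[0,0,80],[0,0,0]],[[0,0,120],[0,0,0]],[[0,0,160],[0,0,0]],[[0,0,185],[0,0,0]],[[0,0,200],[0,0,0]],[[0,0,209],[0,0,0]],[[0,0,209],[0,0,0]],[[0,0,209],[0,0,0]]]'
python3 -m creep '[[[-5,0,0],[0,0,0]],[[-10,0,0],[0,0,0]],[[-14,0,0],[0,0,0]],[[-18,0,0],[0,0,0]],[[-22,0,0],[0,0,0]],[[-25,0,0],[0,0,0]],[[-28,0,0],[0,0,0]],[[-30,0,0],[0,0,0]],[[-32,0,0],[0,0,0]],[[-34,0,0],[0,0,0]],[[-36,0,0],[0,0,0]],[[-38,0,0],[0,0,0]]]'
python3 -m creep '[[[-2,0,0],[0,0,0]],[[-4,0,0],[0,0,0]],[[-6,0,0],[0,0,0]],[[-8,0,0],[0,0,0]],[[-10,0,0],[0,0,0]],[[-12,0,0],[0,0,0]]]'
```

```text
clock: 14.1
eef_pos: [495.3, 64.9, 54.3]
eef_rot: [0.294, 3.127, 0.0]
force: [0.8, 0.6, 1.3]
finger_gap: 0.0
clock: 15.3
eef_pos: [530.8, 58.0, 53.5]
eef_rot: [-0.292, -3.124, 0.001]
force: [-9.3, 1.6, 6.7]
finger_gap: -0.003
clock: 15.9
eef_pos: [542.6, 55.8, 53.5]
eef_rot: [-0.292, -3.124, 0.001]
force: [-10.3, 2.5, 7.0]
finger_gap: 0.002
```

```bash
python3 -m creep '[[[-2,0,0],[0,0,0]],[[-4,0,0],[0,0,0]],[[-6,0,0],[0,0,0]],[[-8,0,0],[0,0,0]],[[-10,0,0],[0,0,0]],[[-12,0,0],[0,0,0]]]'
python3 - <<'E'
from h import *
c,p,d=shot("wrist");cv2.imwrite("pics/w6.png",p[:,:,::-1]);print(bot.get_obs()["force"])
E
```

```text
clock: 16.5
eef_pos: [554.3, 53.6, 53.5]
eef_rot: [-0.292, -3.124, 0.001]
force: [-9.5, 2.1, 7.2]
finger_gap: 0.003
[-6.81893632  1.59917414  3.48427291]
```

View pics/w6.png

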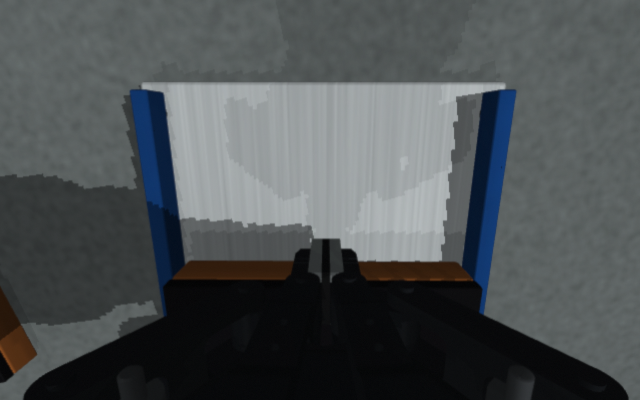

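Rack is being pushed squarely between the rails, near face at row ~270. Continuing to the stop.

```bash
python3 -m creep '[[[-2,0,0],[0,0,0]],[[-4,0,0],[0,0,0]],[[-5,0,0],[0,0,0]],[[-6,0,0],[0,0,0]]]'
python3 -m creep '[[[-1,0,0],[0,0,0]],[[-2,0,0],[0,0,0]],[[-3,0,0],[0,0,0]]]'
python3 -m creep '[[[-1,0,0],[0,0,0]],[[-2,0,0],[0,0,0]],[[-3,0,0],[0,0,0]]]'
```

```text
clock: 16.95
eef_pos: [560.3, 52.5, 53.5]
eef_rot: [-0.293, -3.125, 0.001]
force: [-8.9, 2.0, 6.4]
finger_gap: -0.001
clock: 17.25
eef_pos: [560.8, 52.2, 53.3]
eef_rot: [-0.291, -3.12, 0.001]
force: [-29.1, 4.7, 22.9]
finger_gap: 0.005
clock: 17.55
eef_pos: [561.2, 51.8, 52.8]
eef_rot: [-0.29, -3.114, 0.002]
force: [-43.1, 5.9, 29.8]
finger_gap: 0.001
```

```bash
python3 -m creep '[[[4,0,0],[0,0,0]],[[12,0,0],[0,0,0]],[[25,0,0],[0,0,0]],[[25,0,-50],[0,0,0]],[[25,0,-100],[0,0,0]],[[25,0,-150],[0,0,0]],[[0,0,-190],[0,0,0]],[[-20,0,-210],[0,0,0]],[[-20,0,-210],[0,0,0]],[[-20,0,-210],[0,0,0]]]'
python3 - <<'E'
from m import *
print(bot.get_obs()["eef_pos"])
c,p,d=shot("wrist");cv2.imwrite("pics/w7.png",p[:,:,::-1]);P=rackmeas(c,p,d,(625,40))
hsv=cv2.cvtColor(p,cv2.COLOR_RGB2HSV);Z=P[...,2]
r=((cv2.inRange(hsv,(0,150,60),(8,255,255))>0)|(cv2.inRange(hsv,(172,150,60),(180,255,255))>0))&(Z>120)&(Z<190)
print(r.sum(),np.argwhere(r).mean(0),P[r].mean(0) if r.any() else 0,np.percentile(P[r],[2,98],axis=0) if r.any() else 0)
E
```

```text
clock: 18.55
eef_pos: [587.1, 47.4, 263.5]
eef_rot: [0.294, 3.128, 0.0]
force: [-0.2, 0.9, -0.9]
finger_gap: 0.0
[587.05824153  47.40751796 263.49937358]
ring 437 [615.   -5.7  15.8] ell [[615.0, -5.5], [29.2, 31.3]] z 95.6
ring 345 [623.1  39.7  15.3] ell [[622.0, 39.8], [27.1, 30.1]] z 95.5
ring 431 [631.7  83.9  15.7] ell [[631.8, 83.6], [29.4, 31.2]] z 95.5
posttop 162 [623.9009    39.098198] ((622.978759765625, 39.636653900146484), 14.217487335205078) z 85.95652558307131Traceback (most recent call last):
  File "<stdin>", line 3, in <module>
  File "m.py", line 16, in rackmeas
    q=np.argwhere(g)[:,::-1];print("pin",len(q),cv2.minAreaRect(onz(c,q,77)[:,:2].astype(np.float32)))
                                                                ~~~^^^^^^^^
  File "h.py", line 18, in onz
    o,v=ray(c,uv); return o+v*((z-o[2])/v[:,2])[:,None]
        ~~~^^^^^^
  File "h.py", line 14, in ray
    p=cv2.undistortPoints(np.array(uv,float).reshape(-1,1,2),K,d).reshape(-1,2)
      ~~~~~~~~~~~~~~~~~~~^^^^^^^^^^^^^^^^^^^^^^^^^^^^^^^^^^^^^^^^
cv2.error: OpenCV(4.12.0) /io/opencv/modules/calib3d/src/undistort.dispatch.cpp:347: error: (-215:Assertion failed) CV_IS_MAT(_src) && CV_IS_MAT(_dst) && (_src->rows == 1 || _src->cols == 1) && (_dst->rows == 1 || _dst->cols == 1) && _src->cols + _src->rows - 1 == _dst->rows + _dst->cols - 1 && (CV_MAT_TYPE(_src->type) == CV_32FC2 || CV_MAT_TYPE(_src->type) == CV_64FC2) && (CV_MAT_TYPE(_dst->type) == CV_32FC2 || CV_MAT_TYPE(_dst->type) == CV_64FC2) in function 'cvUndistortPointsInternal'
```

View pics/w7.png

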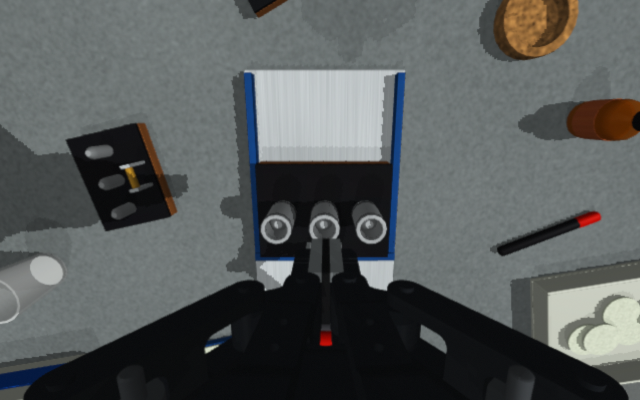

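Rack is home: all three rings are level and moved ~36 mm, and force jumped at the stop. Roller seen at (325,339). Moving over it with closed fingers.

```bash
python3 -m creep '[[[-40,0,0],[0,0,0]],[[-80,0,10],[0,0,0]],[[-113,0,30],[0,0,0]],[[-113,0,48],[0,0,0]],[[-113,0,48],[0,0,0]],[[-113,0,48],[0,0,0]],[[-113,0,48],[0,0,0]]]'
python3 - <<'E'
from h import *
c,p,d=shot("side");cv2.imwrite("pics/s8.png",cv2.resize(p[110:220,270:420,::-1],None,fx=5,fy=5))
c,p,d=shot("top");P=cloud(c,d)
u=np.array([.9826,-.1857]);v=np.array([.1857,.9826]);O=np.array([623.5,39.3])
print("tcp cradle",(bot.get_obs()["eef_pos"][:2]-O)@u,(bot.get_obs()["eef_pos"][:2]-O)@v,bot.get_obs()["eef_pos"][2])
E
```

```text
clock: 19.3
eef_pos: [698.2, 26.7, 216.9]
eef_rot: [0.293, 3.127, 0.001]
force: [-0.4, -1.0, 0.6]
finger_gap: -0.001
tcp cradle 75.93817438789588 1.4585573835031291 217.0951643435007
```

View pics/s8.png

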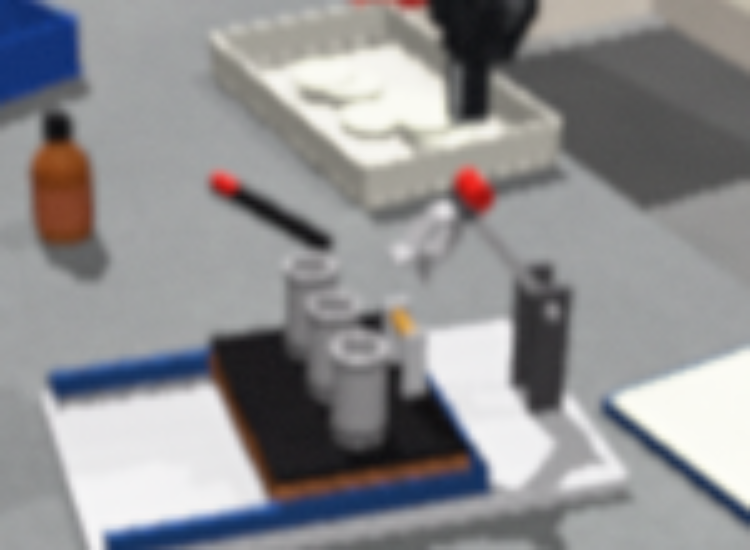

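```bash
python3 -m creep '[[[0,0,17],[0,0,0]],[[-1,0,30],[0,0,0]],[[3,0,37],[0,0,0]],[[7,0,40],[0,0,0]],[[10,0,43],[0,0,0]],[[13,0,46],[0,0,0]],[[16,0,49],[0,0,0]],[[21,0,55],[0,0,0]],[[23,0,58],[0,0,0]],[[25,0,61],[0,0,0]],[[25,0,61],[0,0,0]]]'
python3 - <<'E'
from h import *
c,p,d=shot("side");cv2.imwrite("pics/s9.png",cv2.resize(p[110:220,270:420,::-1],None,fx=5,fy=5))
print(bot.get_obs()["force"])
E
```

```text
clock: 20.5
eef_pos: [673.5, 31.1, 154.4]
eef_rot: [-0.293, -3.127, 0.0]
force: [1.0, -0.8, -0.2]
finger_gap: 0.001
[-0.13353724 -0.06814518 -0.516291  ]
```

View pics/s9.png

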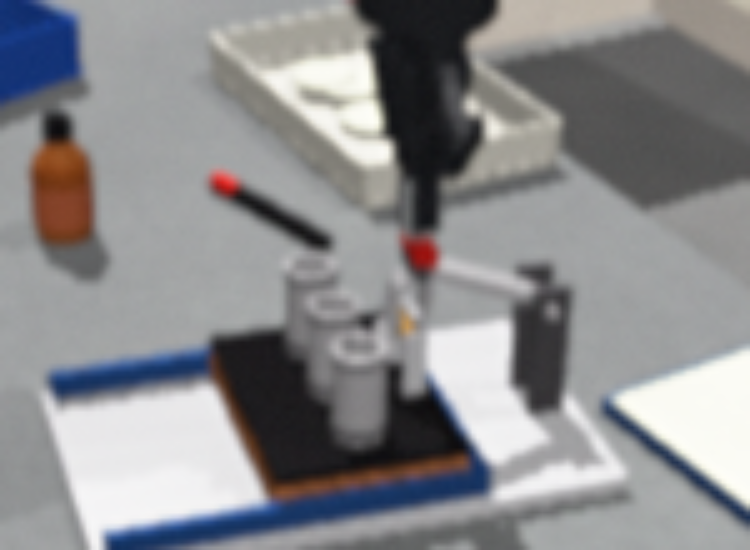

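Fingertips sit on the roller at (422,252) and the jaws are at the pin. Pressing on to snap.

```bash
python3 -m creep '[[[2,0,3],[0,0,0]],[[3,0,6],[0,0,0]],[[5,0,8],[0,0,0]],[[6,0,10],[0,0,0]]]'
python3 -m creep '[[[1,0,2],[0,0,0]],[[2,0,4],[0,0,0]],[[2,0,6],[0,0,0]],[[2,0,6],[0,0,0]]]'
```

```text
clock: 20.95
eef_pos: [667.8, 32.2, 144.7]
eef_rot: [0.293, 3.128, 0.0]
force: [0.5, 0.4, 2.2]
finger_gap: 0.004
clock: 21.35
eef_pos: [665.8, 32.5, 138.4]
eef_rot: [-0.293, -3.127, 0.0]
force: [1.4, -1.3, 0.2]
finger_gap: 0.004
```

```bash
python3 -m creep '[[[0,0,1],[0,0,0]],[[0,0,2],[0,0,0]],[[0,0,2],[0,0,0]]]'
python3 -m creep '[[[0,0,1],[0,0,0]],[[0,0,2],[0,0,0]],[[0,0,2],[0,0,0]]]'
```

```text
clock: 21.65
eef_pos: [666.8, 32.4, 137.8]
eef_rot: [0.294, 3.126, 0.0]
force: [-0.1, 0.1, 9.2]
finger_gap: 0.0
clock: 21.95
eef_pos: [667.8, 32.3, 137.3]
eef_rot: [0.294, 3.123, 0.001]
force: [-1.1, -2.2, 24.3]
finger_gap: 0.002
```

Hard stop at the predicted height for joint angle 0 (137–138 mm). Letting go and backing away.

```bash
python3 -m creep '[[[0,0,-8],[0,0,0]],[[0,0,-40],[0,0,0]],[[0,0,-80],[0,0,0]],[[20,0,-120],[0,0,0]],[[50,0,-125],[0,0,0]],[[90,0,-125],[0,0,0]],[[130,0,-125],[0,0,0]],[[130,0,-125],[0,0,0]],[[130,0,-125],[0,0,0]],[[130,0,-125],[0,0,0]]]'
python3 - <<'E'
from m import *
c,p,d=shot("side");cv2.imwrite("pics/s10.png",cv2.resize(p[110:220,270:420,::-1],None,fx=5,fy=5))
for n in("top","wrist"):
    c,p,d=shot(n)
    if n=="top": 
        P=cloud(c,d);hsv=cv2.cvtColor(p,cv2.COLOR_RGB2HSV);r=cv2.inRange(hsv,(0,150,80),(8,255,255))|cv2.inRange(hsv,(172,150,80),(180,255,255));r[:, :240]=0;r[:,310:]=0;r[220:]=0
        print("red top",(r>0).sum(),P[r>0].mean(0) if r.any() else None)
    try: rackmeas(c,p,d,(623.5,39.3))
    except cv2.error: print("pin hidden")
E
```

```text
clock: 22.95
eef_pos: [539.0, 56.6, 260.0]
eef_rot: [0.294, 3.127, 0.0]
force: [0.7, -1.3, 0.5]
finger_gap: -0.002
red top 61 [656.71751348  27.2030782  129.36376082]
ring 61 [685.8  25.4  13.3] ell [[686.8, 25.7], [22.1, 24.4]] z 97.3
ring 62 [621.2  36.9  15.7] ell [[621.5, 36.3], [26.2, 31.8]] z 96.2
ring 67 [612.6  -8.9  15.4] ell [[612.3, -8.5], [28.3, 30.8]] z 96.1
posttop 21 [623.3312    37.743645] ((620.447998046875, 37.87975311279297), 13.591036796569824) z 85.51234018633261
pin 8 ((662.6246337890625, 28.756113052368164), (25.22333335876465, 5.23905611038208), 85.82660675048828)
black 636 ((619.6077270507812, 12.219852447509766), (93.76461791992188, 111.83322143554688), 86.2960433959961)
red 61 [656.7  27.2 129.4] [345.  -66.8 102.4] [ 669.2   42.  1052.7]
ring 328 [613.8  -5.9  16.1] ell [[612.7, -6.1], [25.9, 32.6]] z 95.1
ring 273 [630.9  84.   16. ] ell [[629.5, 86.1], [23.1, 32.1]] z 95.2
ring 94 [690.5  28.3   7.2] ell [[689.5, 28.6], [10.5, 16.9]] z 96.7
pin hidden
```

View pics/s10.png

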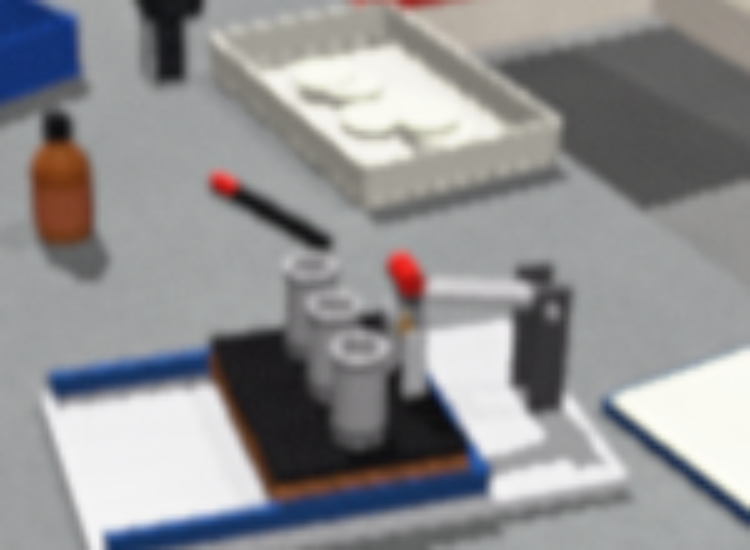

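The arm now lies level, with the roller at (405,275) directly over the pin. A numeric check of the roller height from the side and top views:

```bash
python3 - <<'E'
from m import *
for n in("side","top"):
    c,p,d=shot(n);P=cloud(c,d);hsv=cv2.cvtColor(p,cv2.COLOR_RGB2HSV)
    r=cv2.inRange(hsv,(0,150,60),(8,255,255))|cv2.inRange(hsv,(172,150,60),(180,255,255))
    r[(np.hypot(P[...,0]-660,P[...,1]-31)>45)|(P[...,2]<85)|(P[...,2]>150)]=0
    print(n,(r>0).sum(),np.argwhere(r>0)[:,::-1].mean(0).round(1),np.median(P[r>0],0).round(1))
    Ti=np.linalg.inv(c[2])
    for a in(0,.05,.1,.2):
        f=np.arctan2(26,80)+a;x=122-84.1*np.cos(f);z=82+84.1*np.sin(f);w=np.array([623.5+x*.9826,39.3-x*.1857,z])
        print(a,w.round(1),cv2.projectPoints(w,cv2.Rodrigues(Ti[:3,:3])[0],Ti[:3,3],c[0],c[1])[0].ravel().round(1))
E
```

```text
side 36 [350.7 164.4] [662.4  22.2 113.7]
0 [664.8  31.5 108. ] [350.2 164.7]
0.05 [666.2  31.2 112. ] [350.8 163.3]
0.1 [667.7  30.9 115.8] [351.3 162. ]
0.2 [671.4  30.2 123.4] [352.7 159.4]
top 61 [268.2 160.6] [662.3  29.2 114.7]
0 [664.8  31.5 108. ] [267.4 160.4]
0.05 [666.2  31.2 112. ] [267.3 159.3]
0.1 [667.7  30.9 115.8] [267.2 158.2]
0.2 [671.4  30.2 123.4] [267.  155.7]
```

Both views put the arm at about 0 rad. Handing in.

```bash
python3 -c "
from bench import bot
print(bot.close_job(),bot.get_obs()['clock'])"
```

```text
the job is handed in; nothing more can be done
the job is handed in; nothing more can be done
```

All three steps are done and the job is handed in at about 23 s on the robot's clock. I stood the loose sleeve on the bare middle post, slid the rack about 36 mm home, pressed the clamp down onto the pin, and backed away.

- **Sleeve:** after release, all three sleeve tops read at the same height (about 96 mm), so the sleeve is fully down. Its centre was within about 1 mm of the post.
- **Rack:** the push force jumped from about 10 N to about 45 N when the rack met the end stop. Sleeve tops were still level just after the push. The peak was higher than I intended, but it was on the fingertips.
- **Clamp:** it met a hard stop at 24 N, at the roller height expected for arm angle 0. After I let go, the roller's position in the side and top views both matched 0 rad.
- **Not seen directly:** I could not see the jaws closed round the pin. That is inferred from the arm staying fully down on its own.
- **Disagreements:** the top and wrist cameras differ by 2 to 4 mm, so I used the wrist camera for placing. In the last pictures some sleeve-top fits were poor because the arm or clamp hid parts of them; the side picture shows all three sleeves upright. I saw no bystander moved, but checked this only by eye.

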